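# Lid the mini casseroles

## Task

Four black mini casserole dishes are back from the wash with their lids strewn among them: a small round one, a large round one, an oval one and a square one. Put every lid on the dish it belongs to, so that it sits fully home and level on the rim. Set the lids down gently rather than dropping them, leave the dishes standing where they are, and do not disturb the kitchen timer and the steel dip cup that stand beside and between them.

Things in the scene. Friction and masses are not known exactly. Their poses are not given: they have to be found in the camera images.
- lid_small: small round black iron lid, 90 mm across, 220 g, lying flat. Central steel knob: 24 mm diameter from z = 30 to 47 mm, top at 50; the cap's top is at z = 20 by the knob, 14 at the edge. Below the edge (z = 9) is a tapered lip, on which it lies; it drops with 2 to 3 mm play into the dish of the same outline. Origin: centre of the lip's underside, z up.
- lid_oval: oval black iron lid, 128 mm along x by 92 mm along y, 300 g, lying flat. Central steel knob: 24 mm diameter from z = 30 to 47 mm, top at 50; the cap's top is at z = 20 by the knob, 14 at the edge. Below the edge (z = 9) is a tapered lip, on which it lies; it drops with 2 to 3 mm play into the dish of the same outline. Origin: centre of the lip's underside, z up.
- lid_large: large round black iron lid, 116 mm across, 340 g, lying flat. Central steel knob: 24 mm diameter from z = 30 to 47 mm, top at 50; the cap's top is at z = 20 by the knob, 14 at the edge. Below the edge (z = 9) is a tapered lip, on which it lies; it drops with 2 to 3 mm play into the dish of the same outline. Origin: centre of the lip's underside, z up.
- lid_square: square black iron lid, 100 by 100 mm, rounded corners, sides along x and y, 280 g, lying flat. Central steel knob: 24 mm diameter from z = 30 to 47 mm, top at 50; the cap's top is at z = 20 by the knob, 14 at the edge. Below the edge (z = 9) is a tapered lip, on which it lies; it drops with 2 to 3 mm play into the dish of the same outline. Origin: centre of the lip's underside, z up.
- dish_small: small round black mini casserole dish, white inside, open, loose; body 90 mm across; rim 50 mm high, 6 mm thick; a loop handle at each end of its x axis, 12 mm out, below the rim. Origin: centre of its underside, z up. With its lid home, the lid's origin is 41 mm above this one (turned any way).
- dish_oval: oval black mini casserole dish, white inside, open, loose; body 128 mm along x by 92 mm along y; rim 50 mm high, 6 mm thick; a loop handle at each end of its x axis, 12 mm out, below the rim. Origin: centre of its underside, z up. With its lid home, the lid's origin is 41 mm above this one, long axes parallel (half turns are alike).
- dish_large: large round black mini casserole dish, white inside, open, loose; body 116 mm across; rim 50 mm high, 6 mm thick; a loop handle at each end of its x axis, 12 mm out, below the rim. Origin: centre of its underside, z up. With its lid home, the lid's origin is 41 mm above this one (turned any way).
- dish_square: square black mini casserole dish, white inside, open, loose; body 100 by 100 mm, rounded corners, sides along x and y; rim 50 mm high, 6 mm thick; a loop handle at each end of its x axis, 12 mm out, below the rim. Origin: centre of its underside, z up. With its lid home, the lid's origin is 41 mm above this one, sides parallel (quarter turns are alike).
- timer: the red-topped wind-up kitchen timer beside the dishes, 64 mm across, 62 mm high: a bystander, stays put. Origin: centre of its underside
- dip_cup: the small plain steel dip cup amid the dishes, 67 mm across the rim, 40 mm high: a bystander, stays put. Origin: centre of its underside
There are look-alikes about, which are no part of the job. Leave any turquoise look-alike of the lid_square alone.

How it is judged:
At the end, for the whole second after the job is handed in: Each of the four lids lies on the dish of its own outline: its centre within 8 mm of the dish's centre line, its lip down in the mouth and its edge on the rim (height within 3 mm of seated), tilted less than 0.06 rad; every dish stands upright on the worktop; lids and dishes are at rest (z of lid_small in the frame of dish_small between 0.038 and 0.044 m and horizontal distance between lid_small and dish_small below 0.008 m and angle between each of lid_small, lid_oval, lid_large, lid_square's own z axis and vertical below 0.06 rad and angle between each of dish_small, dish_oval, dish_large, dish_square's own z axis and vertical below 0.03 rad and height (world z) of each of dish_small, dish_oval, dish_large, dish_square below 0.004 m and linear speed of each of lid_small, dish_small, lid_oval, dish_oval, lid_large, dish_large, lid_square, dish_square below 0.02 m/s and z of lid_oval in the frame of dish_oval between 0.038 and 0.044 m and horizontal distance between lid_oval and dish_oval below 0.008 m and z of lid_large in the frame of dish_large between 0.038 and 0.044 m and horizontal distance between lid_large and dish_large below 0.008 m and z of lid_square in the frame of dish_square between 0.038 and 0.044 m and horizontal distance between lid_square and dish_square below 0.008 m); the robot touches nothing.
It fails at once if a dish is shoved more than 40 mm from where it stood (distance of any of dish_small, dish_oval, dish_large, dish_square from where it was at the start of the episode above 0.04 m).
It fails at once if a lid is let fall or thrown (faster than 0.6 m/s while the fingers do not touch it, a drop of about 2 cm) ((linear speed of lid_small above 0.6 m/s and contact force between the fingers and lid_small below 0.1 N) or (linear speed of lid_oval above 0.6 m/s and contact force between the fingers and lid_oval below 0.1 N) or (linear speed of lid_large above 0.6 m/s and contact force between the fingers and lid_large below 0.1 N) or (linear speed of lid_square above 0.6 m/s and contact force between the fingers and lid_square below 0.1 N)).
It fails at once if the timer or the dip cup is moved more than 30 mm or tipped (distance of any of timer, dip_cup from where it was at the start of the episode above 0.03 m or angle between any of timer, dip_cup's own z axis and vertical above 0.3 rad).
It also fails if it takes over 93 s, if anything falls off the work surface, if the arm or the gripper's body presses on something with over 40 N, if the wrist force passes 120 N, or if a joint passes its speed limit or range.

## Robot

A 7-joint arm with a two-finger parallel gripper is mounted at the origin on a cart in front of the work surface, level with it; the furniture and walls round the work are solid. World frame = base frame: x ahead of the robot, y to its left, z up, the work surface at z = 0. Lengths are in m, angles in rad, forces in N, time in s.
With the tool pointing down it reaches from about 0.35 to 0.9 m from the base axis. Payload 8.1 kg.
Tool frame: the origin (TCP) lies where the fingers leave the gripper's body, on its centre line; the fingertips stand 66 mm ahead of it and the grasp point (between the pads) lies 47 mm ahead of it; z points along the fingers, y is the line along which they close (so a half turn about z gives the same grasp; the last joint's range is limited). The gripper opens to 92 mm and grips with 3 to 60 N. Pads are 19 mm wide; open, the fingers measure 130 mm over their backs; the gripper's body (75 mm by 190 mm) begins 47 mm behind the grasp point.
Start: joints at [1.22, 0.434, 0.025, 1.573, -0.012, 1.134, -0.075], TCP at [0.153, -0.606, 0.292] pointing down, gripper open.
Joint ranges: [-2.62, 2.62], [-0.44, 2.09], [-1.27, 1.32], [0.08, 2.57], [-1.32, 4.46], [0.12, 2], [-2.74, 2.74]. Speed limits (rad/s): [2.22, 2.22, 3.01, 3.01, 3.14, 3.14, 3.14].

## Interface

Orientations are given as a rotation vector (axis times angle).
In Python, from cell import arm gives the robot as it stands.
- The arm moves only by the tool send_rows, never from a script. Its argument "motion" is text: rows parted by semicolons, each of 7 numbers parted by spaces: the closure, from 0 (fully open) to 1 (shut), then the shift along the world's x, y, z in m, then the turn, a rotation vector about the world's x, y, z in degrees. A call has 1 to 5 rows; each row shifts and turns the commanded pose from where the row before left it; what a row does not reach is not made up. A row lasts 1/8 s, in which the tool goes at most 62.5 mm and 10.7 degrees, less where a joint would pass 70% of its speed; a pose out of reach is approached as far as the arm can. A call is refused whole if a number of a shift passes 0.0625 or a number of a turn 10.7, either way. A call with a gripper value outside its range is refused whole. The fingers move at their own pace and stop on an object; "force" is the grip in N (left out, the last holds). Time passes only in rows, so rows that do not move let the fingers close. It gives the time, the measured TCP pose, the force, the opening and the grip force at its end, in the units of the state.
- arm.observe(): the state, without advancing time (a new reading comes with each control period).
- arm.get_image(name): name is "side" or "top" or "wrist"; returns (picture, depth): 400x640x3 uint8, blue, green, red; 400x640 float32, m along the optical axis (not along the pixel's ray), 0 where there is no reading.
- arm.camera_model(name): a dict with "fx", "fy", "cx", "cy" (pixels), "D" ([k1, k2, p1, p2, k3] as OpenCV has them; the pictures are not rectified), "view" (4x4, takes a point from world to camera coordinates). Camera axes: x right, y down, z forward; pixel columns grow to the right and rows downward; lengths in m; the calibration is good to about 2 mm. A picture is of the moment at which its call begins: read the wrist's pose just before it. camera_model takes no time and is no camera call; for the wrist camera it gives the pose at the moment of the call.
- arm.sign_off(): hands the job in; it is judged then, once.
The state is a dict: "clock": time; "joints": joint angles; "dq": joint speeds; "joint_efforts": joint torques, N m; "position": TCP position; "ee_rot": TCP orientation; "force": force on the tool from outside, world axes, zero at the start; "ft_torque": the same for the moment, N m; "width": opening from 0.0 (shut) to 1.0 (fully open); "gripper_force": force on a finger pad.
Only numpy, scipy, OpenCV 4.12 (cv2) and the standard library are available. Lean on these libraries where they do the work, as an engineer would, in place of code of your own. Each camera call takes 0.05 s, during which the arm holds its last target. There are 200 camera calls.

## Working session

There is one attempt and no reset: what is moved stays moved. The work goes in short steps, Python scripts to look and compute and a tool call to move; the robot and the scene stay as the last step left them, time stands still between calls to the robot, and variables do not carry over. Pictures are saved under pics/ and viewed, at most 14 in all, crops included, and the job is handed in when it is done.

Besides the shell and the picture viewer there is one more tool, called after "Request:" by a JSON object that holds its "name" and its "arguments", one argument or row to a line. send_rows: Moves the arm, as the interface text tells. Its arguments: {"type":"object","properties":{"motion":{"type":"string"},"force":{"type":"number"}},"required":["motion"]}

```bash
mkdir -p pics
cat > h.py <<'E'
import numpy as np, cv2
from cell import arm
def snap(n):
    m=arm.camera_model(n); im,d=arm.get_image(n); return im,d,m
def K(m): return np.array([[m['fx'],0,m['cx']],[0,m['fy'],m['cy']],[0,0,1.]])
def rays(m,uv):
    p=cv2.undistortPoints(np.float32(uv).reshape(-1,1,2),K(m),np.array(m['D'],float)).reshape(-1,2)
    V=np.array(m['view']);R=V[:3,:3];c=-R.T@V[:3,3]
    return c,np.c_[p,np.ones(len(p))]@R   # unit optical depth
def onz(m,uv,z):
    c,r=rays(m,uv); return c+r*((z-c[2])/r[:,2])[:,None]
def cloud(d,m):
    h,w=d.shape; v,u=np.mgrid[:h,:w]; c,r=rays(m,np.c_[u.ravel(),v.ravel()])
    return (c+r*d.reshape(-1,1)).reshape(h,w,3)
E
python3 - <<'E'
from h import *
for n in('top','side'):
    im,d,m=snap(n); cv2.imwrite(f'pics/{n}0.png',im); np.savez(f'{n}0.npz',im=im,d=d)
    V=np.array(m['view']); print(n,m['fx'],m['cx'],m['cy'],m['D'],(-V[:3,:3].T@V[:3,3]).round(3),V[:3,:3].round(2).tolist())
print(arm.observe())
E
```

```text
top 421.8307693786682 316.140876818228 203.02714339058465 [-0.04140057  0.          0.          0.          0.        ] [ 0.355 -0.048  1.511] [[-0.01, -1.0, -0.02], [-0.99, 0.02, -0.11], [0.11, 0.02, -0.99]]
side 383.26771398760997 322.29331487603105 203.6979911736119 [-0.00617947  0.          0.          0.          0.        ] [0.627 0.556 1.195] [[-0.98, 0.18, -0.01], [0.16, 0.87, -0.47], [-0.08, -0.46, -0.88]]
{'clock': 0.1, 'joints': array([ 1.22039747,  0.43512591,  0.02498102,  1.57401802, -0.01162155,
        1.13398858, -0.07507412]), 'dq': array([ 1.09600039e-03, -2.81767136e-03, -3.98239676e-04, -3.40078231e-03,
       -1.41627618e-03, -5.75517057e-04,  2.23894638e-05]), 'joint_efforts': array([ 3.35029450e-03, -6.69123960e+01,  9.88459401e-01, -3.15141749e+01,
       -6.03342941e-02,  3.75350390e-02,  7.43967780e-05]), 'position': array([ 0.15316133, -0.60556043,  0.29153587]), 'ee_rot': array([-3.11616611e+00, -3.87984861e-01,  4.41618108e-04]), 'force': array([0.35952926, 0.05105182, 0.04094452]), 'ft_torque': array([0.04204757, 0.02987528, 0.03775808]), 'gripper_force': 0.0, 'width': 0.9939977443682294}
```

View pics/top0.png

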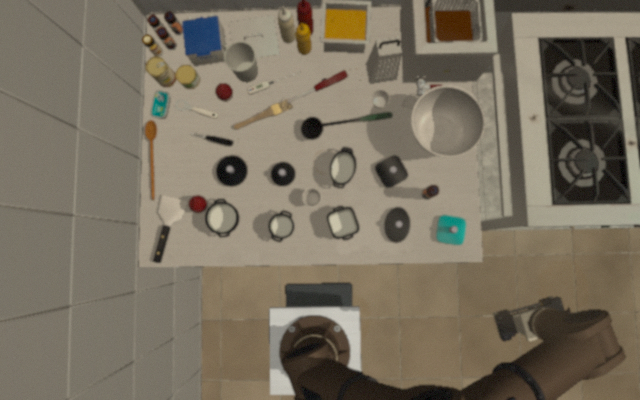

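View pics/side0.png

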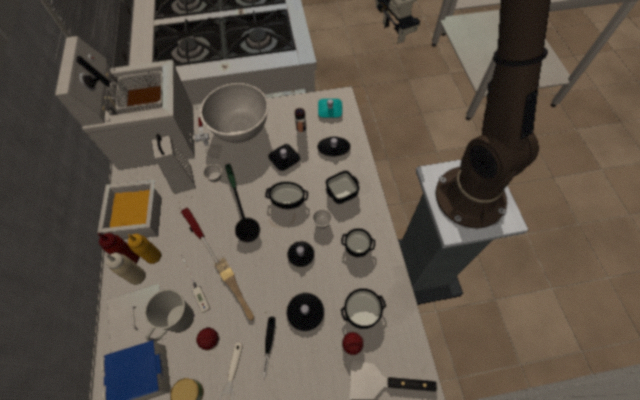

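Candidates in the top view: black lids are large (232,170), small (283,174), square (391,172) and oval (397,225). Look-alikes are the turquoise square lid (451,230), the ladle bowl (312,128) and the spice jar (431,191). The open dishes are large (222,217), small (281,226), oval (343,167) and square (343,222). The timer is (198,204), with a red ball or tomato at (224,92), and the dip cup is (312,198). I'll check the choice in a close crop and measure.

Run:
```python
from h import *
im=np.load('top0.npz')['im']; d=np.load('top0.npz')['d']; m=arm.camera_model('top')
c=cv2.resize(im[140:260,180:480],None,fx=2.65,fy=2.65,interpolation=cv2.INTER_CUBIC)
cv2.imwrite('pics/crop1.png',cv2.convertScaleAbs(c,alpha=1.6))
hsv=cv2.cvtColor(im,cv2.COLOR_BGR2HSV); g=im.max(2)
mask=(g<75).astype(np.uint8); mask[:, :185]=0; mask[:,470:]=0; mask[:148]=0; mask[250:]=0
cs,_=cv2.findContours(mask,cv2.RETR_EXTERNAL,cv2.CHAIN_APPROX_NONE)
P=cloud(d,m)
for k in cs:
    if cv2.contourArea(k)<150: continue
    u=k.reshape(-1,2)
    x,y,w,h=cv2.boundingRect(k); zz=P[y:y+h,x:x+w,2]
    z=0.012 if np.percentile(zz,90)<0.03 else 0.05
    W=onz(m,u,z)[:,:2]*1000
    r=cv2.minAreaRect(np.float32(W)); print((x+w/2,y+h/2),'z90',np.percentile(zz,90).round(3),'usedz',z,np.round(r[0],1),np.round(r[1],1),round(r[2],1))
```

```text
(397.0, 225.0) z90 0.022 usedz 0.012 [ 433.9 -298.2] [ 81.4 117.4] 87.9
(283.0, 174.5) z90 0.026 usedz 0.012 [622.6 105.5] [83.4 80.5] 88.9
(391.0, 171.5) z90 0.022 usedz 0.012 [ 625.4 -285.2] [95.2 96.2] 25.8
(231.5, 171.0) z90 0.023 usedz 0.012 [639.3 292.9] [110.3 106.8] 88.9
```

View pics/crop1.png

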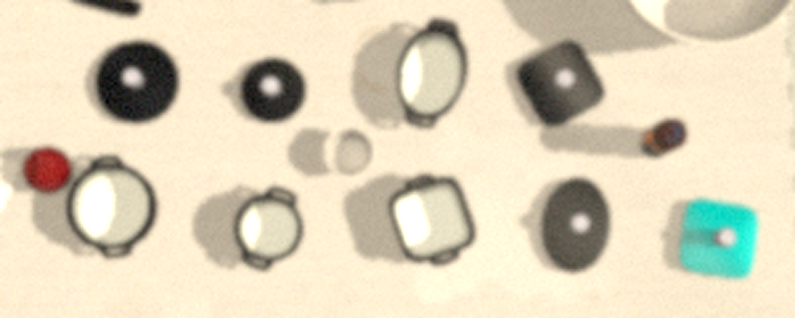

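The crop confirms the choices. The black square lid is at crop (562,83) and turned about 26°. The turquoise one at (722,238) stays untouched. I'm moving to survey with the wrist camera.

Request:
{"name": "send_rows", "arguments": {
  "motion": "0 0.04 0.035 0.02 0 0 0;0 0.04 0.04 0.02 0 0 0;0 0.04 0.04 0.02 0 0 0;0 0.04 0.04 0.02 0 0 0;0 0.04 0.04 0.02 0 0 0",
  "force": 25
}}

```text
clock: 0.72
position: [0.3542, -0.4093, 0.3927]
ee_rot: [-3.117, -0.388, 0.001]
force: [1.0, -0.4, 0.4]
width: 0.997
gripper_force: 0.0
```

Request:
{"name": "send_rows", "arguments": {
  "motion": "0 0.04 0.04 0.01 0 0 0;0 0.04 0.04 0 0 0 0;0 0.04 0.04 0 0 0 0;0 0.03 0.03 0 0 0 0;0 0 0 0 0 0 0"
}}

```text
clock: 1.35
position: [0.5055, -0.2571, 0.4016]
ee_rot: [-3.114, -0.398, -0.0]
force: [-0.7, -0.4, -0.8]
width: 0.999
gripper_force: 0.0
```

Run:
```python
from h import *
im,d,m=snap('wrist'); s=arm.observe(); V=np.array(m['view'])
print(s['clock'],s['position'],s['ee_rot'],m['fx'],m['D'],(-V[:3,:3].T@V[:3,3]).round(3),V[:3,:3].round(2).tolist())
cv2.imwrite('pics/w0.png',cv2.convertScaleAbs(im,alpha=1.5)); np.savez('w0.npz',im=im,d=d,V=V)
```

```text
1.4 [ 0.50400105 -0.25950958  0.40161604] [-3.11606275e+00 -3.93059887e-01  1.25325474e-03] 276.0805015095085 [0.00308911 0.         0.         0.         0.        ] [ 0.586 -0.237  0.493] [[0.25, -0.97, -0.0], [-0.92, -0.24, 0.3], [-0.29, -0.08, -0.95]]
```

View pics/w0.png

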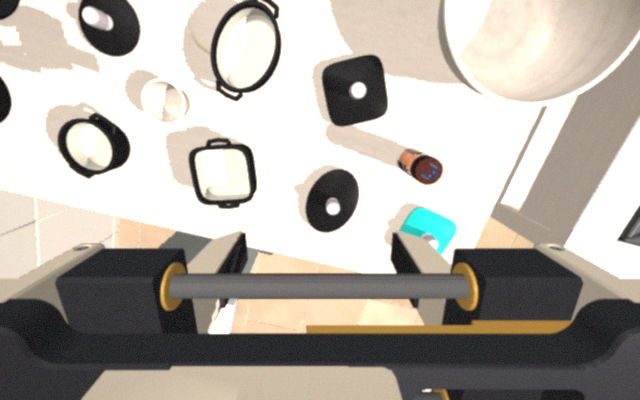

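The wrist view shows the square lid (355,90), oval lid (332,200), oval dish (246,47), square dish (223,174), small dish (93,145), small lid (108,22) and cup (165,100). I'll take a second view over the left half.

Request:
{"name": "send_rows", "arguments": {
  "motion": "0 0 0.06 0 0 0 0;0 0 0.06 0 0 0 0;0 0 0.06 0 0 0 0;0 0 0.06 0 0 0 0;0 0 0.06 0 0 0 0"
}}

```text
clock: 2.02
position: [0.5028, 0.0391, 0.4023]
ee_rot: [3.117, 0.384, 0.0]
force: [0.5, -0.7, -0.4]
width: 1.004
gripper_force: 0.0
```

Request:
{"name": "send_rows", "arguments": {
  "motion": "0 0 0.06 0 0 0 0;0 0 0.05 0 0 0 0;0 0 0 0 0 0 0"
}}

```text
clock: 2.4
position: [0.5025, 0.152, 0.4021]
ee_rot: [-3.115, -0.396, 0.001]
force: [-0.5, -0.2, 0.7]
width: 1.002
gripper_force: 0.0
```

```bash
cat > meas.py <<'E'
from h import *
def meas(im,m,rows=235,verbose=True):
    g=cv2.GaussianBlur(im.max(2),(3,3),0); out=[]
    sat=im.max(2).astype(int)-im.min(2)
    mask=((g<60)).astype(np.uint8); mask[rows:]=0
    cs,hi=cv2.findContours(mask,cv2.RETR_CCOMP,cv2.CHAIN_APPROX_NONE)
    for i,k in enumerate(cs):
        if cv2.contourArea(k)<120: continue
        u=k.reshape(-1,2); x,y,w,h=cv2.boundingRect(k)
        if x<=1 or y<=1 or x+w>=639 or y+h>=rows-1: continue
        hole=hi[0][i][3]>=0
        W=np.float32(onz(m,u,.05 if hole else .012)[:,:2]*1000)
        r=cv2.minAreaRect(W); e=cv2.fitEllipse(W)
        print('HOLE' if hole else 'blob',(x+w//2,y+h//2),'rect',np.round(r[0],1),np.round(r[1],1),round(r[2],1),'ell',np.round(e[0],1),np.round(e[1],1),round(e[2],1))
        if not hole:
            # knob: brightest spot within
            f=np.zeros_like(g); cv2.drawContours(f,[cv2.convexHull(k)],-1,1,-1)
            kb=((f>0)&(g>80)&(sat<40)).astype(np.uint8)
            n,_,st,ce=cv2.connectedComponentsWithStats(kb)
            for j in range(1,n):
                if 15<st[j,4]<400: print('   bright',st[j].tolist(),'z47',onz(m,[ce[j]],.047)[0,:2].round(4))
E
python3 - <<'E'
from meas import *
a=np.load('w0.npz'); im,d,m=snap('wrist'); print(arm.observe()['position'])
cv2.imwrite('pics/w1.png',cv2.convertScaleAbs(im,alpha=1.5)); np.savez('w1.npz',im=im,d=d,V=m['view'])
for n in('w0','w1'):
    a=np.load(n+'.npz'); m['view']=a['V']; print(n); meas(a['im'],m)
E
```

```text
[0.50306105 0.14922929 0.40198265]
w0
blob (332, 200) rect [ 437.3 -299. ] [116.3  89.6] 13.9 ell [ 436.7 -299. ] [ 84.9 120.7] 82.8
   bright [326, 198, 15, 18, 206] z47 [ 0.4393 -0.299 ]
HOLE (333, 206) rect [ 440.8 -298.4] [36.1 29. ] 14.9 ell [ 440.2 -298.5] [28.4 36.4] 109.1
blob (223, 173) rect [437.1 -99.2] [124.  111.2] 17.8 ell [437.  -98.8] [117.2 124.5] 87.5
   bright [229, 140, 10, 4, 19] z47 [ 0.5041 -0.1164]
   bright [198, 142, 9, 6, 20] z47 [ 0.4873 -0.0704]
   bright [211, 142, 15, 4, 40] z47 [ 0.4962 -0.0938]
HOLE (222, 174) rect [ 447.9 -109.2] [91.1 90.3] 18.0 ell [ 447.7 -109.1] [98.4 99.2] 136.2
blob (94, 145) rect [432.7 125. ] [ 93.  118.5] 33.5 ell [430.2 125.4] [ 95.7 121.1] 32.6
   bright [78, 115, 13, 4, 25] z47 [0.4838 0.1115]
HOLE (89, 146) rect [439.  102.8] [77.  74.9] 52.8 ell [439.5 102.8] [74.1 78.7] 112.2
blob (354, 91) rect [ 628.4 -285.9] [96.4 96. ] 27.1 ell [ 628.5 -285.5] [104.9 106.4] 91.7
   bright [350, 82, 17, 17, 238] z47 [ 0.6284 -0.2862]
HOLE (358, 90) rect [ 627.8 -286. ] [27.2 28.4] 59.2 ell [ 627.8 -285.7] [27.7 28.8] 30.9
HOLE (229,
[... 1224 characters left out ...]
t [501, 74, 18, 9, 47] z47 [ 0.6963 -0.0926]
   bright [521, 75, 9, 4, 25] z47 [ 0.7043 -0.112 ]
   bright [468, 151, 15, 10, 72] z47 [ 0.5774 -0.09  ]
HOLE (503, 118) rect [ 639.3 -104.5] [ 81.5 110.4] 66.0 ell [ 639.5 -105. ] [ 80.4 112.1] 78.0
blob (365, 93) rect [626.8 105.8] [83.2 84.8] 79.3 ell [626.7 105.5] [83.3 84.7] 75.8
   bright [361, 84, 17, 17, 237] z47 [0.6265 0.1049]
HOLE (369, 92) rect [625.9 105.2] [29. 28.] 62.5 ell [626.  105.5] [27.7 30. ] 16.4
blob (255, 50) rect [642.2 291.4] [110.6 111.2] 14.5 ell [642.  291.2] [110.1 111.1] 148.9
   bright [241, 37, 21, 21, 320] z47 [0.6414 0.2884]
HOLE (251, 48) rect [640.3 287.3] [33.6 26.8] 61.2 ell [640.7 287.5] [27.1 33.5] 157.7
```

View pics/w1.png

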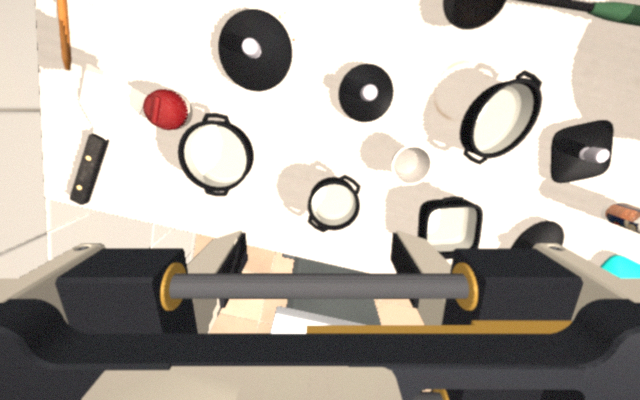

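The second view shows the large lid (255,50), small lid (365,93), large dish (215,155), small dish (334,204), timer (166,109) and cup (411,164). The dish mouth centres shift between views as if the white inner edge were near z≈41 mm. I'll refit at that height and get the oval angles from moments.

Run:
```python
from h import *
def mom(W):
    M=cv2.moments(np.float32(W)*1.0); c=(M['m10']/M['m00'],M['m01']/M['m00'])
    a=.5*np.degrees(np.arctan2(2*M['mu11'],M['mu20']-M['mu02'])); return np.round(c,1),round(a,1)
t=np.load('top0.npz'); 
for n in('w0','w1','top0'):
    cam='top' if n=='top0' else 'wrist'; m=arm.camera_model(cam); a=np.load(n+'.npz'); 
    if cam=='wrist': m['view']=a['V']
    im=a['im']; s=4; g=cv2.resize(im.max(2),None,fx=s,fy=s,interpolation=cv2.INTER_CUBIC)
    print(n)
    for th in ((60,80) if cam=='wrist' else (80,95)):
        mask=(g<th).astype(np.uint8); mask[(235 if cam=='wrist' else 250)*s:]=0
        if cam=='top': mask[:148*s]=0; mask[:,:185*s]=0
        cs,hi=cv2.findContours(mask,cv2.RETR_CCOMP,cv2.CHAIN_APPROX_NONE)
        for i,k in enumerate(cs):
            if cv2.contourArea(k)<500*s*s/ (1 if cam=='wrist' else 3): continue
            u=(k.reshape(-1,2)+.5)/s-.5; hole=hi[0][i][3]>=0
            if u.min()<2 or u[:,0].max()>636 or u[:,1].max()>233+20*(cam=='top'): continue
            W=onz(m,u,.041 if hole else .012)[:,:2]*1000
            H=cv2.convexHull(np.float32(W)); r=cv2.minAreaRect(H); area=cv2.contourArea(H)
            print(th,'HOLE' if hole else 'blob',u.mean(0).round(0),*mom(H),'area-eq-diam',round(2*np.sqrt(area/np.pi),1),'rect',np.round(r[1],1),round(r[2],1))
```

```text
w0
60 blob [332. 200.] [ 436.6 -299.1] -7.9 area-eq-diam 103.9 rect [ 87.6 123.4] 82.3
60 blob [223. 173.] [437.1 -98.7] 2.7 area-eq-diam 123.9 rect [125.6 112.4] 18.0
60 HOLE [222. 174.] [ 444.8 -106.5] 52.2 area-eq-diam 98.1 rect [90.2 89.4] 17.7
60 blob [ 93. 145.] [430.2 125.5] -56.6 area-eq-diam 109.9 rect [ 94.  119.9] 33.5
60 HOLE [ 89. 146.] [436.5 109.6] 21.9 area-eq-diam 76.6 rect [77.6 75.2] 50.7
60 blob [355.  90.] [ 628.4 -285.7] -11.3 area-eq-diam 106.5 rect [97.6 97. ] 26.9
60 HOLE [246.  48.] [ 640.3 -110.7] -15.4 area-eq-diam 97.2 rect [ 82.5 113.9] 70.5
60 HOLE [97. 18.] [625.9  99.9] 84.3 area-eq-diam 35.7 rect [45.6 26.3] 82.2
80 blob [332. 200.] [ 436.7 -299.1] -8.0 area-eq-diam 105.3 rect [ 89.1 124.4] 83.8
80 blob [426. 169.] [ 536.5 -444.4] 77.7 area-eq-diam 51.3 rect [55.4 45. ] 76.0
80 blob [223. 173.] [437.1 -98.6] 2.9 area-eq-diam 125.1 rect [126.9 113.6] 17.8
80 HOLE [222. 174.] [ 444.9 -106.4] 54.5 area-eq-diam 96.9 rect [89.  88.3] 17.8
80 blob [ 93. 145.] [430.2 125.6] -56.4 area-eq-diam 111.1 rect [ 95.  121.1] 33.6
80 HOLE [ 89. 146.] [436.6 109.7] 2
[... 2645 characters left out ...]
eq-diam 115.6 rect [120.1 102.4] 18.0
95 HOLE [342. 223.] [ 441.8 -104.2] 75.2 area-eq-diam 96.6 rect [89.2 90.5] 17.5
95 blob [210. 211.] [481.4 350.1] 58.2 area-eq-diam 150.3 rect [193.3 119.1] 44.8
95 HOLE [221. 218.] [466.2 319.5] 83.0 area-eq-diam 102.2 rect [102.5  99.6] 89.0
95 blob [282. 174.] [623.8 106.8] -85.0 area-eq-diam 88.4 rect [88.7 86. ] 89.5
95 blob [231. 170.] [639.3 293.2] 87.4 area-eq-diam 114.9 rect [115.4 112.3] 88.9
95 blob [390. 171.] [ 626.4 -283.8] -29.9 area-eq-diam 110.2 rect [101.7 102.7] 26.7
95 blob [589. 172.] [  597.9 -1000.3] 89.1 area-eq-diam 274.4 rect [288.  207.6] 90.0
95 blob [511. 200.] [ 533.7 -700.3] -15.5 area-eq-diam 197.0 rect [159.4 294. ] 89.8
```

Displacements agree between the wrist and top cameras within about 1 mm, so I start with the large lid: lid (642,291) to dish (469,319) mm.

Request:
{"name": "send_rows", "arguments": {
  "motion": "0.5 0.028 0.028 -0.03 0 0 0;0.5 0.028 0.028 -0.03 0 0 0;0.5 0.028 0.028 -0.03 0 0 0;0.5 0.028 0.028 -0.03 0 0 0;0.5 0.027 0.029 -0.03 0 0 0"
}}

```text
clock: 3.08
position: [0.6446, 0.287, 0.2509]
ee_rot: [3.116, 0.381, 0.0]
force: [0.1, -0.6, -0.0]
width: 0.521
gripper_force: 0.0
```

Request:
{"name": "send_rows", "arguments": {
  "motion": "0.5 0 0 -0.05 0 0 0;0.5 0 0 -0.05 0 0 0;0.5 0 0 -0.03 0 0 0;0.5 0 0 -0.02 0 0 0;0.5 0 0 0 0 0 0"
}}

```text
clock: 3.7
position: [0.6424, 0.2879, 0.101]
ee_rot: [3.116, 0.385, -0.003]
force: [-0.5, -0.5, 0.8]
width: 0.502
gripper_force: 0.0
```

Run:
```python
from h import *
im,d,m=snap('wrist'); s=arm.observe(); print(s['clock'],s['position'],s['width'],s['force'])
cv2.imwrite('pics/w2.png',cv2.convertScaleAbs(im,alpha=1.5))
```

```text
3.75 [0.64292535 0.28892588 0.10256675] 0.4996898748220298 [0.23490355 0.42890245 0.02977555]
```

View pics/w2.png

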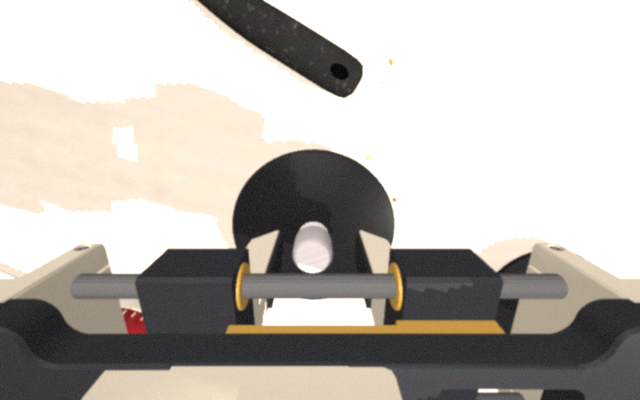

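The knob sits centred between the fingers at (313,247). I'm lowering, gripping and lifting.

Request:
{"name": "send_rows", "arguments": {
  "motion": "0.5 0 0 -0.012 0 0 0;1 0 0 0 0 0 0;1 0 0 0 0 0 0;1 0 0 0 0 0 0;1 0 0 0 0 0 0",
  "force": 30
}}

```text
clock: 4.38
position: [0.6424, 0.2905, 0.0908]
ee_rot: [-3.117, -0.388, -0.001]
force: [-0.7, 0.2, 2.0]
width: 0.253
gripper_force: 30.0
```

Request:
{"name": "send_rows", "arguments": {
  "motion": "1 0 0 0.01 0 0 0;1 0 0 0.03 0 0 0;1 0 0 0.04 0 0 0;1 0 0 0 0 0 0"
}}

```text
clock: 4.88
position: [0.6438, 0.291, 0.1741]
ee_rot: [-3.115, -0.387, -0.009]
force: [0.5, 0.1, -3.9]
width: 0.254
gripper_force: 30.0
```

Request:
{"name": "send_rows", "arguments": {
  "motion": "1 -0.04 0.007 0 0 0 0;1 -0.045 0.007 0 0 0 0;1 -0.045 0.007 0 0 0 0;1 -0.043 0.007 0 0 0 0;1 0 0 0 0 0 0"
}}

```text
clock: 5.5
position: [0.465, 0.3187, 0.1694]
ee_rot: [3.116, 0.396, -0.005]
force: [0.6, 0.5, -3.1]
width: 0.251
gripper_force: 30.0
```

Run:
```python
from h import *
im,d,m=snap('wrist'); s=arm.observe(); print(s['clock'],s['position'],s['ee_rot'],s['width'],s['force'])
a=snap('side')[0]; c=cv2.resize(a[220:380,280:440],None,fx=2.5,fy=2.5)
cv2.imwrite('pics/w3.png',cv2.convertScaleAbs(np.hstack([cv2.resize(im,(390,400))*0+cv2.resize(im,(390,400)),c]),alpha=1.5))
```

```text
5.55 [0.46748317 0.31803898 0.16958658] [ 3.11594353e+00  3.91985239e-01 -2.48501575e-03] 0.25524267960892644 [ 0.52205045 -0.8797519  -3.24180029]
```

View pics/w3.png

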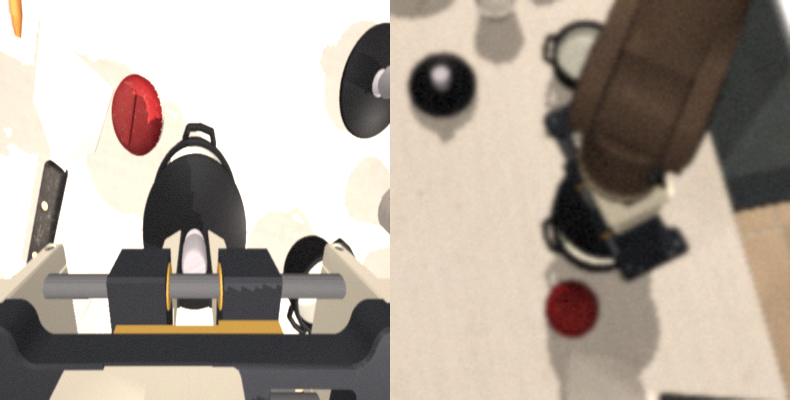

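The lid hangs above the dish, laterally centred, and the timer is clear. Lowering it.

Request:
{"name": "send_rows", "arguments": {
  "motion": "1 0 0 -0.015 0 0 0;1 0 0 -0.01 0 0 0;1 0 0 -0.006 0 0 0;1 0 0 -0.004 0 0 0;1 0 0 0 0 0 0"
}}

```text
clock: 6.22
position: [0.4693, 0.318, 0.135]
ee_rot: [3.117, 0.388, -0.001]
force: [-0.4, -0.5, -3.3]
width: 0.251
gripper_force: 30.0
```

Request:
{"name": "send_rows", "arguments": {
  "motion": "1 0 0 -0.003 0 0 0;1 0 0 0 0 0 0;1 0 0 -0.001 0 0 0;1 0 0 0 0 0 0"
}}

```text
clock: 6.72
position: [0.4694, 0.3182, 0.1317]
ee_rot: [-3.117, -0.388, -0.001]
force: [-1.1, -1.2, 2.3]
width: 0.254
gripper_force: 30.0
```

Contact came at the seated height, so I'm releasing and rising. I'll check it, then go to the small lid.

Request:
{"name": "send_rows", "arguments": {
  "motion": "1 0 0 -0.0005 0 0 0;0.5 0 0 0 0 0 0;0.5 0 0 0 0 0 0;0.5 0 0 0.03 0 0 0;0.5 0 0 0.05 0 0 0"
}}

```text
clock: 7.35
position: [0.4686, 0.3174, 0.2102]
ee_rot: [3.116, 0.388, -0.005]
force: [1.9, 0.6, 0.6]
width: 0.499
gripper_force: 0.0
```

Request:
{"name": "send_rows", "arguments": {
  "motion": "0.5 0.02 -0.055 0.02 0 0 0;0.5 0.03 -0.05 0.01 0 0 0;0.5 0.04 -0.04 0.01 0 0 0;0.5 0.04 -0.04 0 0 0 0;0.5 0.027 -0.028 -0.03 0 0 0"
}}

```text
clock: 7.98
position: [0.6296, 0.1027, 0.2226]
ee_rot: [3.118, 0.384, 0.009]
force: [0.4, 0.2, -1.0]
width: 0.505
gripper_force: 0.0
```

```bash
cat > chk.py <<'E'
from h import *
import sys
# lid on dish: depth heights and blob centre near given world points, from side+top
def chk(pts,name):
    out=[]
    for n in('top','side'):
        im,d,m=snap(n); V=np.array(m['view'])
        P=cloud(d,m)
        for (x,y) in pts:
            p=V[:3,:3]@np.array([x,y,.055])+V[:3,3]
            u,v=cv2.projectPoints(p.reshape(1,3),np.zeros(3),np.zeros(3),K(m),np.array(m['D']))[0].ravel()
            u,v=int(u),int(v); s=np.hypot(P[...,0]-x,P[...,1]-y)
            r=(s<.04)&(s>.018)&(P[...,2]>.02)&(P[...,2]<.09)
            if r.sum()>20:
                A=np.c_[P[r][:,:2]-[x,y],np.ones(r.sum())]; c=np.linalg.lstsq(A,P[r][:,2],rcond=None)[0]; print(n,(x,y),'plane slope',c[:2].round(3),'z',c[2].round(4),r.sum())
            if v>35 and u>35: out.append(cv2.resize(im[v-33:v+33,u-33:u+33],(198,198),interpolation=cv2.INTER_CUBIC))
    cv2.imwrite(name,cv2.convertScaleAbs(np.hstack(out),alpha=1.5))
E
python3 - <<'E'
from chk import *
s=arm.observe(); print(s['position'],s['ee_rot'],s['force'])
chk([(.469,.3187)],'pics/c1.png')
E
```

```text
[0.62958807 0.10270991 0.22264044] [3.11772332 0.38376306 0.00912918] [ 0.39902357  0.18487377 -0.99962653]
top (0.469, 0.3187) plane slope [-0.012  0.   ] z 0.0597 320
side (0.469, 0.3187) plane slope [-0.012 -0.001] z 0.0604 460
```

View pics/c1.png

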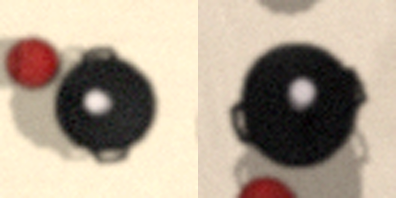

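The large lid is seated: level, cap at about z 0.060, dark disc concentric on the dish in both views. Now the small lid.

Request:
{"name": "send_rows", "arguments": {
  "motion": "0.5 0 0 -0.04 0 0 0;0.5 0 0 -0.045 0 0 0;0.5 0 0 -0.03 0 0 0;0.5 0 0 -0.0155 0 0 0;0.5 0 0 0 0 0 0"
}}

```text
clock: 8.7
position: [0.6258, 0.1054, 0.0897]
ee_rot: [-3.117, -0.389, 0.002]
force: [-0.1, -0.3, -0.2]
width: 0.501
gripper_force: 0.0
```

Request:
{"name": "send_rows", "arguments": {
  "motion": "1 0 0 0 0 0 0;1 0 0 0 0 0 0;1 0 0 0 0 0 0;1 0 0 0.01 0 0 0;1 0 0 0.03 0 0 0"
}}

```text
clock: 9.32
position: [0.625, 0.1046, 0.1296]
ee_rot: [3.117, 0.388, -0.006]
force: [1.3, -0.9, -1.7]
width: 0.252
gripper_force: 30.0
```

Request:
{"name": "send_rows", "arguments": {
  "motion": "1 -0.02 0 0.04 0 0 0;1 -0.05 0.001 0 0 0 0;1 -0.05 0.001 0 0 0 0;1 -0.05 0.001 0 0 0 0;1 -0.0195 0.001 0 0 0 0"
}}

```text
clock: 9.95
position: [0.4336, 0.1087, 0.1706]
ee_rot: [3.116, 0.39, -0.002]
force: [0.8, -0.6, -2.1]
width: 0.252
gripper_force: 30.0
```

Held (opening 23 mm, −2 N). Lowering onto the small dish.

Request:
{"name": "send_rows", "arguments": {
  "motion": "1 0 0 -0.015 0 0 0;1 0 0 -0.01 0 0 0;1 0 0 -0.006 0 0 0;1 0 0 -0.004 0 0 0;1 0 0 0 0 0 0"
}}

```text
clock: 10.58
position: [0.4369, 0.1091, 0.1348]
ee_rot: [-3.117, -0.388, 0.001]
force: [0.8, -0.3, -1.7]
width: 0.255
gripper_force: 30.0
```

Request:
{"name": "send_rows", "arguments": {
  "motion": "1 0 0 -0.003 0 0 0;1 0 0 0 0 0 0;1 0 0 -0.001 0 0 0;1 0 0 0 0 0 0"
}}

```text
clock: 11.08
position: [0.4369, 0.1091, 0.1321]
ee_rot: [3.117, 0.388, 0.001]
force: [-3.2, -1.3, 13.1]
width: 0.255
gripper_force: 30.0
```

Request:
{"name": "send_rows", "arguments": {
  "motion": "0.5 0 0 0 0 0 0;0.5 0 0 0 0 0 0;0.5 0 0 0.03 0 0 0;0.5 0 0 0.05 0 0 0;0.5 0 0 0.04 0 0 0"
}}

```text
clock: 11.7
position: [0.4368, 0.1092, 0.2529]
ee_rot: [-3.117, -0.388, -0.001]
force: [1.6, 0.5, -0.8]
width: 0.498
gripper_force: 0.0
```

Request:
{"name": "send_rows", "arguments": {
  "motion": "0.5 0 -0.06 0 0 0 0;0.5 0 -0.06 0 0 0 0;0.5 0 -0.06 0 0 0 0;0.5 0 -0.06 0 0 0 0;0.5 0 -0.06 0 0 0 0"
}}

```text
clock: 12.32
position: [0.4366, -0.1929, 0.2514]
ee_rot: [3.117, 0.388, 0.001]
force: [0.6, 0.4, 0.7]
width: 0.499
gripper_force: 0.0
```

Run:
```python
from chk import *
s=arm.observe(); print(s['position'],s['ee_rot'],s['force'])
chk([(.469,.3187),(.437,.1093)],'pics/c2.png')
```

```text
[ 0.43655869 -0.19287052  0.25141276] [3.11715699e+00 3.88263100e-01 9.60384281e-04] [0.55192563 0.41846192 0.67778607]
top (0.469, 0.3187) plane slope [-0.016  0.013] z 0.0594 324
top (0.437, 0.1093) plane slope [-0.04 -0.01] z 0.0578 328
side (0.469, 0.3187) plane slope [-0.012 -0.006] z 0.0602 463
side (0.437, 0.1093) plane slope [-0.042 -0.017] z 0.0585 350
```

View pics/c2.png

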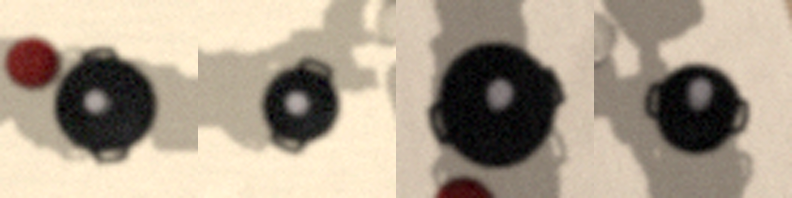

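Both lids look concentric. The small one reads a possible 0.04 slope, which I'll re-examine with the wrist camera at the end. Now the oval lid.

Request:
{"name": "send_rows", "arguments": {
  "motion": "0.5 0 -0.055 -0.02 0 0 0;0.5 0 -0.0535 -0.03 0 0 0;0.5 0 0 -0.05 0 0 0;0.5 0 0 -0.04 0 0 0;0.5 0 0 -0.021 0 0 0"
}}

```text
clock: 13.05
position: [0.4359, -0.2985, 0.088]
ee_rot: [-3.115, -0.388, 0.003]
force: [-0.5, 0.4, 0.1]
width: 0.497
gripper_force: 0.0
```

Request:
{"name": "send_rows", "arguments": {
  "motion": "0.5 0 0 0 0 0 0;1 0 0 0 0 0 0;1 0 0 0 0 0 0;1 0 0 0 0 0 0"
}}

```text
clock: 13.55
position: [0.4373, -0.2996, 0.0912]
ee_rot: [3.117, 0.388, 0.002]
force: [-1.4, 1.0, 4.9]
width: 0.254
gripper_force: 30.0
```

Request:
{"name": "send_rows", "arguments": {
  "motion": "1 0 0 0.01 0 0 0;1 0 0 0.03 0 0 0;1 0 0 0.04 0 0 0;1 0 0 0 0 0 0"
}}

```text
clock: 14.05
position: [0.4382, -0.3003, 0.1735]
ee_rot: [3.114, 0.387, 0.007]
force: [1.2, -0.9, -2.5]
width: 0.253
gripper_force: 30.0
```

Request:
{"name": "send_rows", "arguments": {
  "motion": "1 0.04 0.037 0 0 0 -2;1 0.041 0.038 0 0 0 -2;1 0.041 0.038 0 0 0 -2;1 0.041 0.038 0 0 0 0;1 0.0407 0.0374 0 0 0 0"
}}

```text
clock: 14.68
position: [0.641, -0.1097, 0.1691]
ee_rot: [3.134, 0.224, -0.003]
force: [0.7, -0.8, -2.6]
width: 0.251
gripper_force: 30.0
```

Request:
{"name": "send_rows", "arguments": {
  "motion": "1 0 0 0 0 0 0;1 0 0 -0.005 0 0 0"
}}

```text
clock: 14.92
position: [0.6398, -0.1113, 0.1642]
ee_rot: [3.133, 0.225, -0.003]
force: [-0.6, -0.3, -3.5]
width: 0.254
gripper_force: 30.0
```

Run:
```python
from h import *
im,d,m=snap('wrist'); s=arm.observe(); print(s['clock'],s['position'],s['ee_rot'],s['width'],s['force'])
a=snap('top')[0][130:210,300:380]; b=snap('side')[0][150:230,250:330]
cv2.imwrite('pics/w4.png',cv2.convertScaleAbs(np.hstack([cv2.resize(im,(400,250)),cv2.resize(b,(250,250))]),alpha=1.5))
```

```text
14.975 [ 0.63894561 -0.11221586  0.16339903] [ 3.13309815  0.2227147  -0.00476475] 0.2582432057421223 [-0.51047222  0.18932508 -3.23226579]
```

View pics/w4.png

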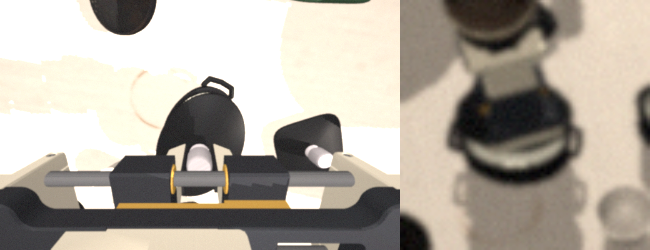

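The lid is aligned with the dish, and the handle at (217,87) is in line with the lid's long axis. The near-handle bearing of −13° matches −14°. Lowering.

Request:
{"name": "send_rows", "arguments": {
  "motion": "1 0 0 -0.012 0 0 0;1 0 0 -0.01 0 0 0;1 0 0 -0.005 0 0 0;1 0 0 -0.003 0 0 0;1 0 0 0 0 0 0"
}}

```text
clock: 15.7
position: [0.6405, -0.111, 0.1351]
ee_rot: [-3.134, -0.225, 0.0]
force: [0.6, -0.2, -2.1]
width: 0.256
gripper_force: 30.0
```

Request:
{"name": "send_rows", "arguments": {
  "motion": "1 0 0 -0.003 0 0 0;1 0 0 0 0 0 0;1 0 0 -0.001 0 0 0;1 0 0 0 0 0 0"
}}

```text
clock: 16.2
position: [0.6406, -0.111, 0.1323]
ee_rot: [3.133, 0.224, 0.001]
force: [-3.4, 0.3, 5.9]
width: 0.253
gripper_force: 30.0
```

Request:
{"name": "send_rows", "arguments": {
  "motion": "0.5 0 0 0 0 0 0;0.5 0 0 0 0 0 0;0.5 0 0 0.03 0 0 0;0.5 0 0 0.05 0 0 0;0.5 0 0 0.04 0 0 0"
}}

```text
clock: 16.82
position: [0.6407, -0.111, 0.2531]
ee_rot: [3.133, 0.224, 0.002]
force: [1.3, -0.2, -0.1]
width: 0.499
gripper_force: 0.0
```

Request:
{"name": "send_rows", "arguments": {
  "motion": "0.5 -0.004 -0.055 0 0 0 -7;0.5 -0.004 -0.06 0 0 0 -7;0.5 -0.004 -0.06 0 0 0 0;0.5 0 0 0 0 0 0"
}}

```text
clock: 17.32
position: [0.6262, -0.2936, 0.2508]
ee_rot: [3.132, -0.173, -0.002]
force: [-0.2, 1.1, -0.8]
width: 0.5
gripper_force: 0.0
```

Run:
```python
from chk import *
s=arm.observe(); print(s['position'],s['ee_rot'],s['force'])
chk([(.437,.1093),(.6404,-.1107)],'pics/c3.png')
im,d,m=snap('wrist'); P=cloud(d,m)
for x,y,q in((.628,-.286,'sq'),(.74,-.42,'bowl'),(.536,-.444,'jar')):
    r=(np.hypot(P[...,0]-x,P[...,1]-y)<.14)&(d>0); print(q,np.percentile(P[r][:,2],98).round(3) if r.any() else None)
d=np.load('top0.npz')['d']; m=arm.camera_model('top'); P=cloud(d,m); q=P[160:205,370:445].reshape(-1,3)
for lo in(.07,.09): k=q[q[:,2]>lo]; print(lo,len(k),k.min(0).round(3) if len(k) else '',k.max(0).round(3) if len(k) else '')
k=P[80:165,405:490].reshape(-1,3); k=k[k[:,2]>.06]; print('bowl',k.min(0),k.max(0))
```

```text
[ 0.62619696 -0.29364622  0.25077411] [ 3.13249979e+00 -1.73377671e-01 -1.99191979e-03] [-0.16030279  1.10231972 -0.79916184]
top (0.437, 0.1093) plane slope [-0.039 -0.017] z 0.0579 331
top (0.6404, -0.1107) plane slope [-0.026 -0.023] z 0.059 326
side (0.437, 0.1093) plane slope [-0.059 -0.041] z 0.0583 349
side (0.6404, -0.1107) plane slope [-0.007 -0.013] z 0.0595 270
sq 0.299
bowl 0.293
jar 0.293
0.07 154 [ 0.355 -0.426  0.071] [ 0.561 -0.048  1.511]
0.09 135 [ 0.355 -0.426  0.09 ] [ 0.561 -0.048  1.511]
bowl [ 0.35549196 -0.59434724  0.06000667] [ 0.9434283  -0.04842267  1.51065187]
```

View pics/c3.png

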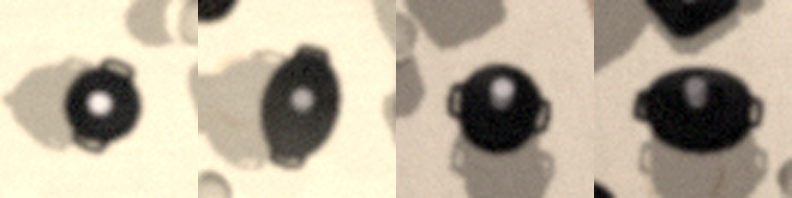

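Oval lid seated level. Rechecking the pose before descending on the square lid.

Request:
{"name": "send_rows", "arguments": {
  "motion": "0.5 0 0 -0.05 0 0 0;0.5 0 0 -0.05 0 0 0;0.5 0 0 -0.03 0 0 0;0.5 0 0 0 0 0 0"
}}

```text
clock: 17.98
position: [0.6276, -0.2834, 0.1188]
ee_rot: [-3.135, 0.155, 0.007]
force: [0.4, 1.1, 0.1]
width: 0.5
gripper_force: 0.0
```

Request:
{"name": "send_rows", "arguments": {
  "motion": "0.5 0 0 -0.02 0 0 0;0.5 0 0 -0.011 0 0 0;0.5 0 0 0 0 0 0;1 0 0 0 0 0 0;1 0 0 0 0 0 0"
}}

```text
clock: 18.6
position: [0.6288, -0.2863, 0.0909]
ee_rot: [3.137, -0.159, 0.002]
force: [0.3, -0.6, 0.8]
width: 0.331
gripper_force: 0.0
```

Request:
{"name": "send_rows", "arguments": {
  "motion": "1 0 0 0 0 0 0;1 0 0 0.01 0 0 0;1 0 0 0.03 0 0 0;1 0 0 0.04 0 0 0;1 0 0 0 0 0 0"
}}

```text
clock: 19.23
position: [0.6304, -0.2867, 0.1745]
ee_rot: [3.136, -0.159, 0.01]
force: [-0.4, 0.5, -2.0]
width: 0.251
gripper_force: 30.0
```

Request:
{"name": "send_rows", "arguments": {
  "motion": "1 -0.036 0.035 0 0 0 -3;1 -0.037 0.036 0 0 0 -3;1 -0.037 0.036 0 0 0 -3;1 -0.037 0.036 0 0 0 0;1 -0.0368 0.0363 0 0 0 0"
}}

```text
clock: 19.85
position: [0.4428, -0.1056, 0.1698]
ee_rot: [-3.115, 0.405, 0.001]
force: [0.9, 1.1, -2.4]
width: 0.255
gripper_force: 30.0
```

Request:
{"name": "send_rows", "arguments": {
  "motion": "1 0 0 0 0 0 0;1 0 0 -0.005 0 0 0;1 0 0 0 0 0 0"
}}

```text
clock: 20.23
position: [0.4452, -0.1074, 0.1647]
ee_rot: [3.115, -0.406, -0.001]
force: [-0.4, 0.2, -2.7]
width: 0.254
gripper_force: 30.0
```

Run:
```python
from h import *
im,d,m=snap('wrist'); s=arm.observe(); print(s['clock'],s['position'],s['ee_rot'],s['width'],s['force'])
b=snap('side')[0][150:230,300:380]
cv2.imwrite('pics/w5.png',cv2.convertScaleAbs(np.hstack([cv2.resize(im,(480,300)),cv2.resize(b,(300,300))]),alpha=1.5))
```

```text
20.275 [ 0.44517172 -0.10746054  0.16482224] [ 3.11504286e+00 -4.06740433e-01 -5.35742967e-04] 0.25318602745103014 [ 0.19542729  0.83577689 -2.70459445]
```

View pics/w5.png

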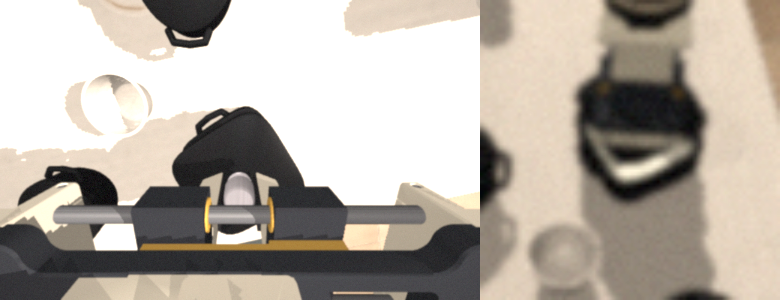

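The square lid's sides run parallel to the dish's, at w5 (240,150), with the cup clear at (113,105). Lowering.

Request:
{"name": "send_rows", "arguments": {
  "motion": "1 0 0 -0.012 0 0 0;1 0 0 -0.01 0 0 0;1 0 0 -0.005 0 0 0;1 0 0 -0.003 0 0 0;1 0 0 0 0 0 0"
}}

```text
clock: 20.95
position: [0.4447, -0.1067, 0.1351]
ee_rot: [3.115, -0.405, -0.0]
force: [-0.7, 0.3, -2.9]
width: 0.256
gripper_force: 30.0
```

Request:
{"name": "send_rows", "arguments": {
  "motion": "1 0 0 -0.003 0 0 0;1 0 0 0 0 0 0;1 0 0 -0.001 0 0 0;1 0 0 0 0 0 0"
}}

```text
clock: 21.45
position: [0.4447, -0.1067, 0.1317]
ee_rot: [3.115, -0.405, 0.001]
force: [-1.9, 0.3, 4.6]
width: 0.254
gripper_force: 30.0
```

Request:
{"name": "send_rows", "arguments": {
  "motion": "0.5 0 0 0 0 0 0;0.5 0 0 0 0 0 0;0.5 0 0 0.03 0 0 0;0.5 0 0 0.05 0 0 0;0.5 0 0 0.05 0 0 0"
}}

```text
clock: 22.08
position: [0.4444, -0.1067, 0.2626]
ee_rot: [-3.115, 0.405, 0.001]
force: [1.1, -0.0, 0.1]
width: 0.498
gripper_force: 0.0
```

Request:
{"name": "send_rows", "arguments": {
  "motion": "0 -0.02 0.05 0.03 0 0 0;0 -0.02 0.05 0.03 0 0 0;0 -0.005 0.05 0.01 0 0 0;0 0 0.03 0 0 0 0;0 0 0 0 0 0 0"
}}

```text
clock: 22.7
position: [0.3995, 0.0754, 0.3315]
ee_rot: [-3.116, 0.398, -0.001]
force: [-0.2, 0.0, 0.8]
width: 0.98
gripper_force: 0.0
```

Run:
```python
from chk import *
s=arm.observe(); print(s['clock'],s['position'],s['force'])
im,d,m=snap('wrist'); P=cloud(d,m)
cv2.imwrite('pics/w6.png',cv2.convertScaleAbs(im,alpha=1.5))
for nm,x,y in(('sm',.437,.1093),('sq',.4448,-.1065),('lg',.469,.3187),('ov',.6404,-.1107)):
    R=np.hypot(P[...,0]-x,P[...,1]-y)
    r=(R<.036)&(R>.017)&(P[...,2]>.03)&(P[...,2]<.09)
    if r.sum()>60:
        # fit cone-free: plane + radial term
        q=P[r]; A=np.c_[q[:,:2]-[x,y],np.ones(len(q)),R[r]]; print('wrist',nm,np.linalg.lstsq(A,q[:,2],rcond=None)[0].round(4),r.sum())
chk([(.4448,-.1065),(.6404,-.1107),(.469,.3187),(.437,.1093)],'pics/c4.png')
```

```text
22.7 [0.39945465 0.07541123 0.33150518] [-0.15604078  0.01603285  0.83526242]
wrist sm [-0.0022 -0.0066  0.0631 -0.1895] 1765
wrist sq [-0.0008 -0.0011  0.0615 -0.0959] 1977
wrist lg [ 0.0019 -0.0064  0.0611 -0.084 ] 1514
top (0.4448, -0.1065) plane slope [-0.005  0.005] z 0.0592 332
top (0.6404, -0.1107) plane slope [-0.018 -0.003] z 0.0588 319
top (0.469, 0.3187) plane slope [-0.017  0.007] z 0.0593 326
side (0.4448, -0.1065) plane slope [-0.016 -0.021] z 0.0599 263
side (0.6404, -0.1107) plane slope [-0.025 -0.027] z 0.0599 278
side (0.469, 0.3187) plane slope [-0.014 -0.013] z 0.0603 454
side (0.437, 0.1093) plane slope [-0.061 -0.033] z 0.0584 349
```

View pics/w6.png

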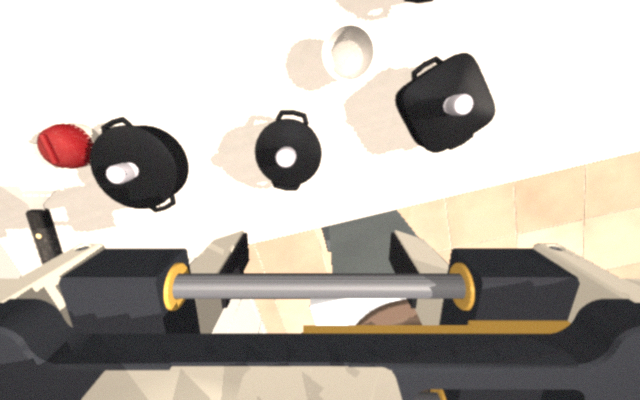

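The close wrist view shows the small (288,154), large (139,166) and square (446,104) lids concentric on their dishes, with slopes under 0.01. The oval lid read level, at the same height as the others, from the top and side cameras. The fingers are clear, so I'm handing in.

```bash
python3 -c "
from cell import arm
print(arm.sign_off())"
```

```text
the job is handed in; nothing more can be done
None
```

All four lids sit level on their own dishes and the timer, dip cup and turquoise lid were left alone; I handed the job in at about 23 s on the robot's clock, with no verdict reported.

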